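Test the laser's emergency stop and reset it

TASK

Test the laser's emergency stop with fingertips only, gripping and picking up nothing: press the three-lobed mushroom head straight in until it latches, let go so that it is seen to stay down by itself, then push its lobes round clockwise (seen from above) until the latch lets go and the head springs back up. Then re-arm the laser by pressing the flat, round reset button in the middle of the three-hole control station fully in and letting it come back out. Do not force the controls, and leave everything else on the plate where it stands.

Things in the scene. Friction and masses are not known exactly. Their poses are not given: they have to be found in the camera images.
- stop_box: the emergency stop's cast grey enclosure, screwed to the plate: 92 x 92 mm, 62 mm high, origin at the centre of its underside, z up. Foot lugs with screws (10 mm high) stick out 22 mm on its +y and -y sides, a round connector (28 mm up) 14 mm on its +x side. On the middle of the lid, a collar (33 mm across, 7 mm high) and a stem 22 mm thick carry the mushroom head
- stop_top (a point): centre of the mushroom head's top, on its axis; moves and turns with the head, z up. 101 mm above the plate when out, about 94.5 mm when latched. The head: a round core 42 mm across, 22 mm high (its underside 17 mm over the lid when out), slightly domed on top, and three equal lobes at 120 degrees, one along this point's x axis
- stop_lobe (a point): outer end of one lobe, half-way up the lobe, 14 mm below the head's top; turns with the head. Each lobe is 15 mm wide, 16 mm high from the head's underside, with flat upright parallel flanks and a blunt end (3 mm edge radius) 38 mm from the axis; between two lobes is room for a fingertip to bear sideways on a flank
- stop_press (a joint): how far the mushroom head is pushed in, m: 0 out, held latched at about 0.0065 once it has been pressed past 0.0075, bottom stop 0.009. Pressing it takes 5 N at first, about 12 N to the bottom
- stop_twist (a joint): the mushroom head's turn, rad, growing clockwise seen from above: 0 at rest (sprung back to it when let go), stop at 0.95. The latch lets go at about 0.45 and the head then springs out; at 0.45 the turn takes about 0.1 N m, some 3 to 4 N at a lobe's flank
- station: the three-hole control station, cast grey, screwed to the plate: 76 mm (its x) by 176 mm (its y), 62 mm high, origin at the centre of its underside; like foot lugs on its +y and -y ends, connector on +x. On its lid, in a row along y: a key switch with its key in (+54 mm, key's top 36 mm above the lid), the flat reset button in a steel bezel (0), a domed lamp (-54 mm, 20 mm high)
- reset_top (a point): the centre of the reset button's flat top (27 mm across, in a bezel 43 mm across and 12 mm high on the lid), 84 mm above the plate when out; moves with the button
- reset (a joint): how far the reset button is pushed in, m: 0 out, 0.006 fully in, which takes about 6 N; springs back by itself
- iris: bystander, loose, not to be disturbed: brass aperture plate (26 mm wide) on a round aluminium foot 54 mm across, 80 mm high; origin at the centre of its underside
- mirror_mount: bystander, loose, not to be disturbed: black kinematic mirror mount, 50 mm square, on a round pedestal 48 mm across, 92 mm high; origin at the centre of its underside
- lens_case: bystander, loose, not to be disturbed: round white lens case, 52 mm across, 20 mm high; origin at the centre of its underside
- driver: bystander, loose, not to be disturbed: screwdriver 170 mm long with a plastic handle, lying along its x axis; origin at the centre of its underside
- post: bystander, loose, not to be disturbed: bare steel optical post, 31 mm across, 60 mm high; origin at the centre of its underside
- sensor: bystander, loose, not to be disturbed: flat black power sensor puck, 60 mm across, 18 mm high, with a small connector block; origin at the centre of its underside
- screw_tray: bystander, loose, not to be disturbed: open grey screw tray with six compartments, 75 x 110 mm, 28 mm high; origin at the centre of its underside

How it is judged:
On the way, in this order (a step that is already met when the one before it is completed fails the run):
1. the mushroom head is latched in and stays down with nothing touching it (value of joint stop_press above 0.005 m and contact force between each of the fingers, the arm and stop_box below 0.2 N), for 0.2 s.
2. the mushroom head, twisted, has sprung back out (value of joint stop_press below 0.0015 m), for 0.2 s.
3. the reset button is pressed in (value of joint reset above 0.0045 m), for 0.05 s.
At the end, for the whole second after the job is handed in: the mushroom head is out (within 1.5 mm) and turned back to rest (within 7 degrees), the reset button is out (within 1.5 mm), and every loose bystander is within 15 mm of where it stood (value of joint each of stop_press, reset below 0.0015 m and value of joint stop_twist below 0.12 rad and distance of each of iris, mirror_mount, lens_case, driver, post, sensor, screw_tray from where it was at the start of the episode below 0.015 m); the robot touches nothing.
It fails at once if a control is forced or gripped: more than 35 N between the robot and the stop or the station (contact force between any of the fingers, the arm and stop_box above 35 N or contact force between any of the fingers, the arm and station above 35 N).
It fails at once if a bystander is picked up, pushed away or knocked over (moved more than 15 mm) (distance of any of iris, mirror_mount, lens_case, driver, post, sensor, screw_tray from where it was at the start of the episode above 0.015 m).
It also fails if it takes over 54 s, if anything falls off the work surface, if the arm or the gripper's body presses on something with over 40 N, if the wrist force passes 120 N, or if a joint passes its speed limit or range.

ROBOT

A 7-joint arm with a two-finger parallel gripper is mounted at the origin on the work surface. World frame = base frame: x ahead of the robot, y to its left, z up, the work surface at z = 0. Lengths are in m, angles in rad, forces in N, time in s.
With the tool pointing down it reaches from about 0.35 to 0.9 m from the base axis. Payload 19.9 kg.
Tool frame: the origin (TCP) lies on the centre line of the jaws, within the pads' length; the fingertips stand finger_overhang ahead of it and the grasp point (between the pads) lies 2 mm behind it (finger_overhang is the distance from the TCP to the fingertips, in m); z points along the fingers, y is the direction in which the jaws open and shut (so a half turn about z gives the same grasp; the last joint's range is limited). The gripper opens to 94 mm and grips with 3 to 60 N. Pads are 16 mm wide; open, the fingers measure 119 mm over their backs; the gripper's body (75 mm by 177 mm) begins 78 mm behind the grasp point.
Start: joints at [1.242, 0.417, -0.01, 1.614, 0.005, 1.111, -0.053], TCP at [0.177, -0.599, 0.222] pointing down, gripper open.
Joint ranges: [-2.81, 2.81], [-0.39, 2.02], [-1.27, 1.25], [0.06, 2.57], [-1.19, 4.33], [0.19, 2], [-2.82, 2.82]. Speed limits (rad/s): [1.89, 1.89, 2.39, 2.39, 3.01, 3.01, 3.01].

INTERFACE

Orientations are given as a unit quaternion [x, y, z, w].
In Python, from bench import get_state, grab_frame, calibration, hand_in, finger_overhang gives the robot as it stands.
- The arm moves only by the tool play_rows, never from a script. Its argument "increments" is a list of rows, each a list of 3 entries, a list of its own where there are three numbers: the turn, a rotation vector about the tool's x, y, z in rad, then the shift along the tool's x, y, z in cm, then the opening, from 0 (shut) to 1 (fully open). A call has 1 to 10 rows; each row shifts and turns the commanded pose from where the row before left it, along the tool's axes as they then stand; what a row does not reach is not made up. A row lasts 1/12 s, in which the tool goes at most 41.7 mm and 7.16 degrees, less where a joint would pass 70% of its speed; a pose out of reach is approached as far as the arm can. A call with a gripper value outside its range is refused whole. The fingers move at their own pace and stop on an object; "newtons" is the grip in N (left out, the last holds). Time passes only in rows, so rows that do not move let the fingers close. It gives the time, the measured TCP pose, the force and the opening at its end, in the units of the state.
- get_state(): the state, without advancing time (a new reading comes with each control period).
- grab_frame(name): name is "scene" or "top" or "wrist"; returns the picture (480x640x3 uint8, red, green, blue); there is no depth.
- calibration(name): a dict with "fx", "fy", "cx", "cy" (pixels), "pose" (4x4, takes a point from camera to world coordinates). Camera axes: x right, y up, looking along -z (the intrinsics and any distortion apply to the point x, -y, -z); pixel columns grow to the right and rows downward; lengths in m; the calibration is good to about 2 mm. A picture is of the moment at which its call begins: read the wrist's pose just before it. calibration takes no time and is no camera call; for the wrist camera it gives the pose at the moment of the call.
- hand_in(): hands the job in, once; it reports no verdict.
The state is a dict: "time": time; "joint_pos": joint angles; "qd": joint speeds; "effort": joint torques, N m; "tcp_pos": TCP position; "tool_rot": TCP orientation; "force": force on the tool from outside, world axes, zero at the start; "torque": the same for the moment, N m; "width": finger opening in m.
Only numpy, scipy, OpenCV 4.12 (cv2) and the standard library are available. Lean on these libraries where they do the work, as an engineer would, in place of code of your own. Each camera call takes 0.05 s, during which the arm holds its last target.

## Working session

There is one attempt and no reset: what is moved stays moved. The work goes in short steps, Python scripts to look and compute and a tool call to move; the robot and the scene stay as the last step left them, time stands still between calls to the robot, and variables do not carry over. Pictures are saved under pics/ and viewed, and the job is handed in when it is done.

Besides the shell and the picture viewer there is one more tool, called after ">>>" by a JSON object that holds its "api" and its "payload". play_rows: Moves the arm, as the interface text tells. Its arguments: {"type":"object","properties":{"increments":{"type":"array"},"newtons":{"type":"number"}},"required":["increments"]}

```bash
mkdir -p pics; python3 - <<'E'
from bench import *
import cv2
s=get_state();print(s, finger_overhang if not callable(finger_overhang) else finger_overhang())
for n in ["scene","top","wrist"]:
    c=calibration(n);print(n,c)
    cv2.imwrite(f"pics/{n}0.png",grab_frame(n)[:,:,::-1])
E
```

```text
{'time': 0.0, 'joint_pos': array([ 1.24251326,  0.41797829, -0.01030417,  1.61419   ,  0.00466523,
        1.11070896, -0.05298656]), 'qd': array([ 0.00068234, -0.00055012, -0.00133246,  0.00124312, -0.00094468,
        0.00150703,  0.00120636]), 'effort': array([ 6.46742519e-04, -8.51249599e+01,  6.39469419e-01, -4.25998771e+01,
       -4.88071761e-02,  1.85794348e-02,  1.56566502e-04]), 'tcp_pos': array([ 0.17668599, -0.59911834,  0.22181592]), 'tool_rot': array([ 9.89736315e-01,  1.42904267e-01, -1.20504460e-04, -6.18654520e-04]), 'force': array([ 0.17713415, -0.3099055 ,  0.53123768]), 'torque': array([ 0.01826618,  0.01798319, -0.05061134]), 'width': 0.09400997773789473} 0.017
scene {'fx': 567.5698665323215, 'fy': 567.5698665323215, 'cx': 314.40885960025713, 'cy': 243.9183074791101, 'pose': array([[ 0.0869105 , -0.73956968,  0.66744532,  1.25678891],
       [ 0.99618507,  0.05922888, -0.06408775, -0.01444768],
       [ 0.00786532,  0.67046896,  0.74189589,  0.82416481],
       [ 0.        ,  0.        ,  0.        ,  1.        ]])}
top {'fx': 530.4601441680439, 'fy': 530.4601441680439, 'cx': 302.6360576303011, 'cy': 242.31633706350266, 'pose': array([[ 0.00631346,  0.99966416, -0.02513372,  0.53401393],
       [-0.99995234,  0.00612412, -0.00760299,  0.03237086],
       [-0.00744651,  0.02518053,  0.99965519,  1.05654144],
       [ 0.        ,  0.        ,  0.        ,  1.        ]])}
wrist {'fx': 389.28973513971243, 'fy': 389.28973513971243, 'cx': 329.3551319420784, 'cy': 245.5802664965617, 'pose': array([[ 0.28334862,  0.93327624,  0.22070119,  0.24012117],
       [-0.95901498,  0.27621275,  0.06322021, -0.58029846],
       [-0.00195856, -0.22956911,  0.97329039,  0.38474919],
       [ 0.        ,  0.        ,  0.        ,  1.        ]])}
```

View pics/scene0.png

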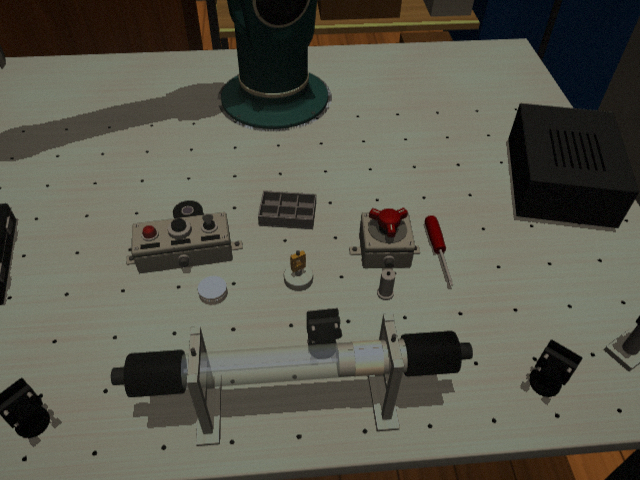

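View pics/top0.png

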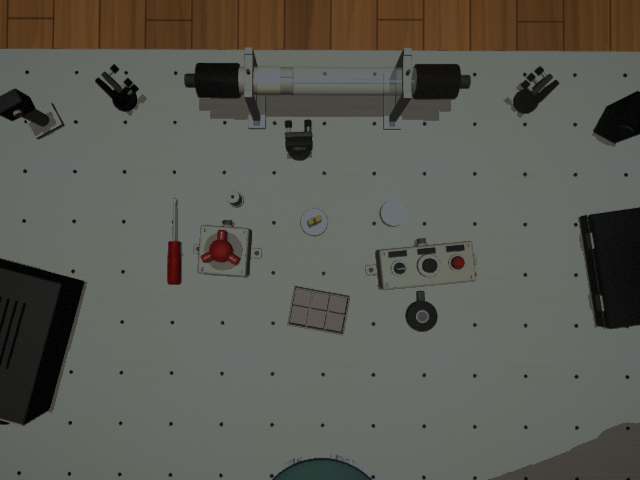

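View pics/wrist0.png

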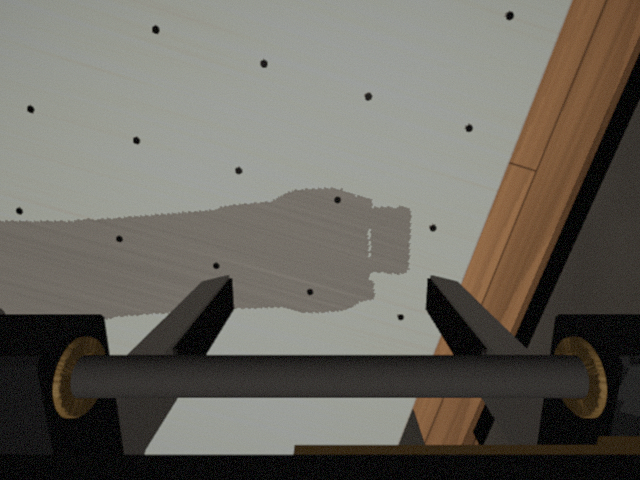

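```bash
python3 - <<'E'
import cv2,numpy as np
t=cv2.imread("pics/top0.png");s=cv2.imread("pics/scene0.png")
a=cv2.resize(t[215:290,180:265],None,fx=6,fy=6,interpolation=cv2.INTER_CUBIC)
cv2.imwrite("pics/c1.png",np.clip(a*1.8,0,255))
b=cv2.resize(t[225:300,365:485],None,fx=6,fy=6,interpolation=cv2.INTER_CUBIC)
cv2.imwrite("pics/c2.png",np.clip(b*1.8,0,255))
hsv=cv2.cvtColor(t,cv2.COLOR_BGR2HSV)
m=(((hsv[...,0]<10)|(hsv[...,0]>170))&(hsv[...,1]>150)&(hsv[...,2]>40)).astype(np.uint8)
n,l,st,ce=cv2.connectedComponentsWithStats(m)
for i in range(1,n):
  if st[i,4]>30: print(st[i],ce[i])
E
```

```text
[201 230  38  34 538] [219.96468401 250.14684015]
[168 242  12  42 471] [173.46496815 262.77707006]
[454 257  10  11  92] [458.29347826 262.09782609][ WARN:0@0.099] global loadsave.cpp:1063 imwrite_ Unsupported depth image for selected encoder is fallbacked to CV_8U.
```

View pics/c1.png

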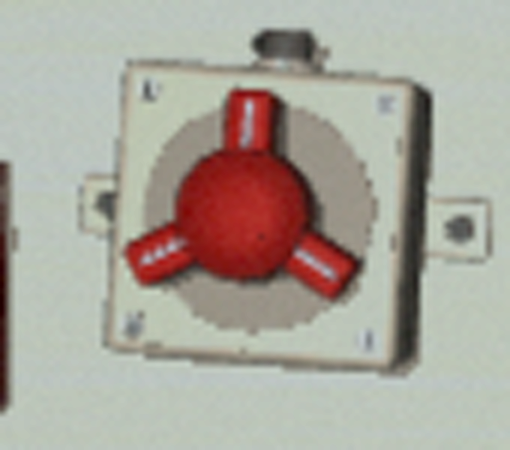

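View pics/c2.png

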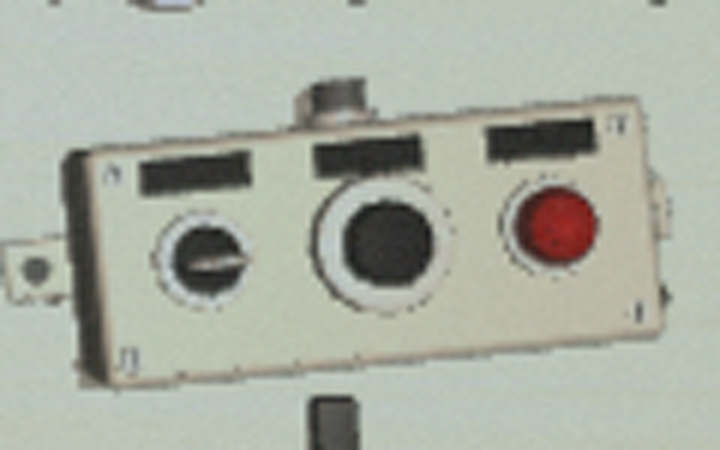

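```bash
cat > h.py <<'E'
from bench import *
import numpy as np
def px2w(cam,u,v,z,c=None):
    c=c or calibration(cam);P=np.array(c["pose"])
    d=P[:3,:3]@np.array([(u-c["cx"])/c["fx"],-(v-c["cy"])/c["fy"],-1.])
    o=P[:3,3];return o+d*(z-o[2])/d[2]
def w2px(cam,p,c=None):
    c=c or calibration(cam);P=np.array(c["pose"])
    q=P[:3,:3].T@(np.array(p)-P[:3,3]);return c["cx"]+c["fx"]*q[0]/-q[2],c["cy"]-c["fy"]*q[1]/-q[2]
E
python3 - <<'E'
from h import *
c=px2w("top",220.5,250.5,.096);print("head",c)
for (x,y) in [(250,92),(131,260),(348,280)]:
    p=px2w("top",180+x/6-.4,215+y/6-.4,.094);d=p-c;print(p,np.hypot(*d[:2]),np.degrees(np.arctan2(d[1],d[0])))
r=px2w("top",429.3,265.1,.084);print("reset",r)
print("reset scene",w2px("scene",r),"head scene",w2px("scene",[*c[:2],.101]))
for n,u,v,z in [("iris",314,222,.04),("post",234,199,.06),("lens",393,213,.02),("sensor",421,316,.018),("tray",319,310,.02),("driver",174,262,.02),("mount",298,140,.09),("key",401,268,.098),("lamp",458,262,.08),("laserpost",257,128,.0)]:
    print(n,px2w("top",u,v,z).round(3))
# box corners lid
for x,y in [(128,65),(412,80),(390,365),(108,348)]: print(px2w("top",180+x/6-.4,215+y/6-.4,.062).round(4))
E
```

```text
head [0.54241248 0.18847871 0.096     ]
[0.57983099 0.18779015 0.094     ] 0.037424850416859265 -1.0542103120727244
[0.52871322 0.22333878 0.094     ] 0.03745523042149275 111.45376367179111
[0.52308262 0.15752823 0.094     ] 0.036490755252110506 -121.98649430323141
reset [ 0.51820606 -0.19213974  0.084     ]
reset scene (np.float64(178.3803229023966), np.float64(222.1938135193812)) head scene (np.float64(388.7211877692392), np.float64(213.23130546843487))
iris [0.599 0.019 0.04 ]
post [0.64 0.17 0.06]
lens [ 0.618 -0.136  0.02 ]
sensor [ 0.418 -0.191  0.018]
tray [0.428 0.008 0.02 ]
driver [0.52  0.292 0.02 ]
mount [0.746 0.049 0.09 ]
key [ 0.513 -0.138  0.098]
lamp [ 0.524 -0.246  0.08 ]
laserpost [0.789 0.133 0.   ]
[0.5896 0.2313 0.062 ]
[0.5854 0.1422 0.062 ]
[0.4963 0.1483 0.062 ]
[0.501  0.2366 0.062 ]
```

```bash
python3 - <<'E'
import cv2,numpy as np
s=cv2.imread("pics/scene0.png")
a=cv2.resize(s[195:305,340:460],None,fx=5,fy=5,interpolation=cv2.INTER_CUBIC)
b=cv2.resize(s[190:310,120:245],None,fx=5,fy=5,interpolation=cv2.INTER_CUBIC)[:,:,:]
cv2.imwrite("pics/c3.png",np.clip(a*1.5,0,255).astype(np.uint8))
cv2.imwrite("pics/c4.png",np.clip(b*1.5,0,255).astype(np.uint8))
E
```

```text
(no output)
```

View pics/c3.png

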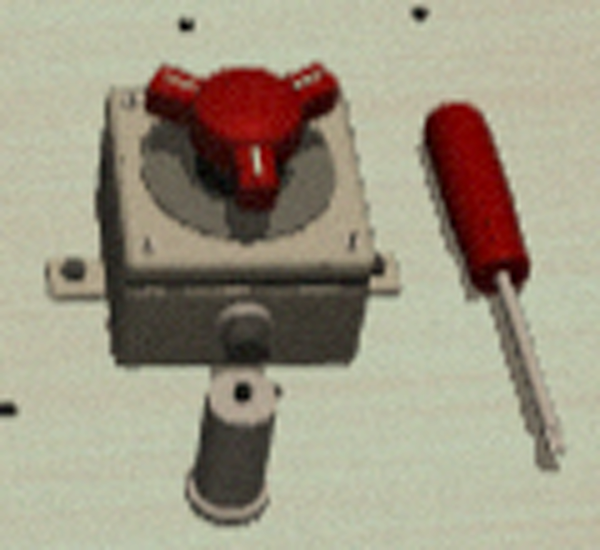

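View pics/c4.png

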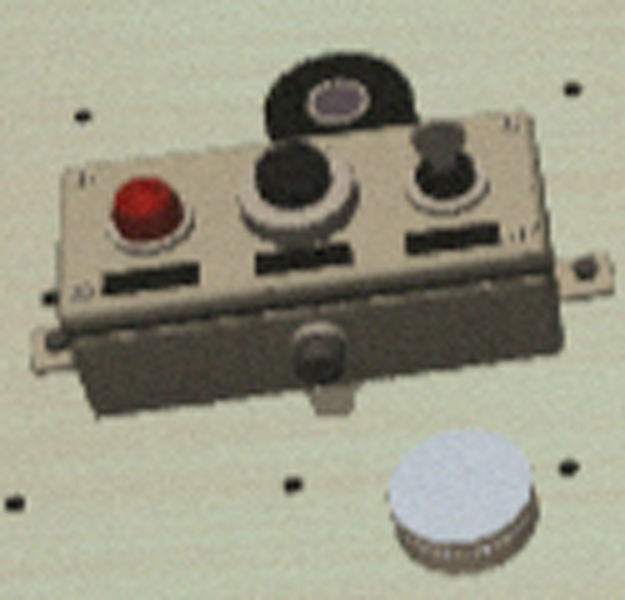

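>>> {"api": "play_rows", "payload": {"increments": [[[0,0,0],[2.8,-2.2,0],0],[[0,0,0],[2.8,-2.2,0],0],[[0,0,0],[2.8,-2.2,0],0],[[0,0,0],[2.8,-2.2,0],0],[[0,0,0],[2.8,-2.2,0],0],[[0,0,0],[2.8,-2.2,0],0],[[0,0,0],[2.8,-2.2,0],0],[[0,0,0],[2.8,-2.2,0],0],[[0,0,0],[2.8,-2.2,0],0],[[0,0,0],[2.8,-2.2,0],0]], "newtons": 20}}

```text
time: 0.98
tcp_pos: [0.3837, -0.3076, 0.2224]
tool_rot: [0.99, 0.143, -0.0, 0.0]
force: [1.2, -0.9, -0.7]
width: 0.0308
```

>>> {"api": "play_rows", "payload": {"increments": [[[0,0,0],[2.8,-2.2,0],0],[[0,0,0],[2.8,-2.2,0],0],[[0,0,0],[2.8,-2.2,0],0],[[0,0,0],[0,0,0],0],[[0,0,0],[0,0,0],0]]}}

```text
time: 1.4
tcp_pos: [0.4458, -0.2205, 0.2223]
tool_rot: [0.989, 0.145, -0.0, -0.0]
force: [-0.1, -0.7, -0.9]
width: 0.0008
```

```bash
cat >> h.py <<'E'
import cv2
from scipy.spatial.transform import Rotation as R
def snap(name,f):
    c=calibration(name);im=grab_frame(name)[:,:,::-1]
    cv2.imwrite(f,np.clip(im*1.6,0,255).astype(np.uint8));return c
def st():
    s=get_state();r=R.from_quat(s["tool_rot"]);M=r.as_matrix()
    print(round(s["time"],2),s["tcp_pos"].round(4),"yaw",np.degrees(np.arctan2(M[1,0],M[0,0])).round(2),"F",s["force"].round(2),"w",round(s["width"],4),"q",s["joint_pos"].round(2));print(M[:,2].round(4));return s,M
E
python3 - <<'E'
from h import *
st()
c=snap("wrist","pics/w1.png")
import pickle;pickle.dump(c,open("w1.pkl","wb"))
print(w2px("wrist",[.518,-.192,.084],c))
E
```

```text
1.4 [ 0.4458 -0.2205  0.2223] yaw 16.63 F [-0.14 -0.72 -0.87] w 0.0008 q [ 0.65  0.2  -0.28  1.92  0.06  1.03 -0.94]
[-1.e-04  5.e-04 -1.e+00]
(np.float64(321.3197507358921), np.float64(138.42547814322697))
```

View pics/w1.png

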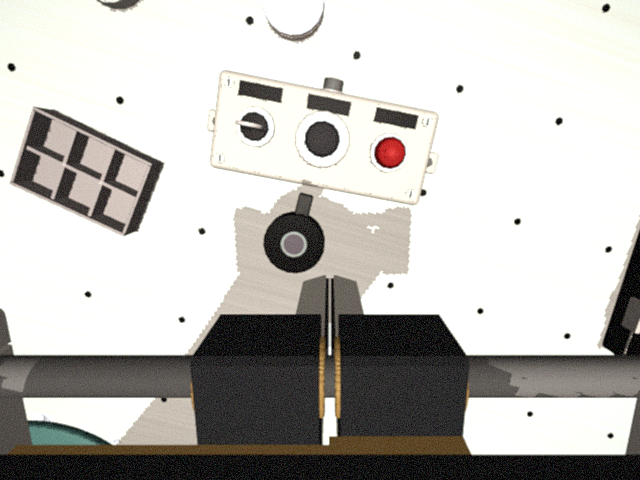

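>>> {"api": "play_rows", "payload": {"increments": [[[0,0,0],[1.2,-3.6,0],0],[[0,0,0],[1.2,-3.6,0],0],[[0,0,0],[1.2,-3.6,0],0],[[0,0,0],[1.2,-3.6,0],0],[[0,0,0],[1.2,-3.6,0],0],[[0,0,0],[1.2,-3.6,0],0],[[0,0,0],[1.2,-3.6,0],0],[[0,0,0],[1.2,-3.6,0],0],[[0,0,0],[1.2,-3.6,0],0],[[0,0,0],[1.2,-3.6,0],0]]}}

```text
time: 2.28
tcp_pos: [0.4583, 0.1574, 0.2225]
tool_rot: [0.99, 0.142, 0.0, 0.0]
force: [2.0, -0.2, 0.0]
width: 0.0005
```

>>> {"api": "play_rows", "payload": {"increments": [[[0,0,-0.087],[0,0,0],0],[[0,0,-0.087],[0,0,0],0],[[0,0,0],[0,0,0],0],[[0,0,0],[0,0,0],0]]}}

```text
time: 2.62
tcp_pos: [0.4585, 0.1559, 0.2223]
tool_rot: [0.974, 0.226, -0.0, 0.0]
force: [-0.7, 0.0, -0.1]
width: 0.0007
```

```bash
python3 - <<'E'
from h import *
st()
c=snap("wrist","pics/w2.png")
import pickle;pickle.dump(c,open("w2.pkl","wb"))
print(w2px("wrist",[.5432,.1893,.101],c))
E
```

```text
2.62 [0.4585 0.1559 0.2223] yaw 26.15 F [-0.73  0.03 -0.09] w 0.0007 q [ 0.15  0.21 -0.61  1.94  0.14  1.04 -1.63]
[-3.e-04 -3.e-04 -1.e+00]
(np.float64(340.69414486489643), np.float64(117.571038805343))
```

View pics/w2.png

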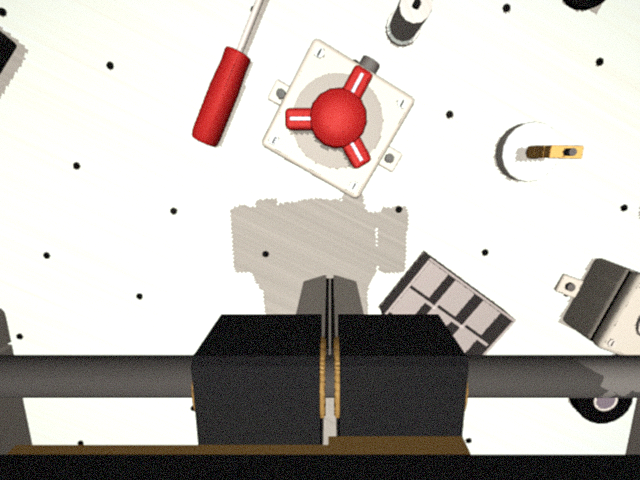

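```bash
python3 - <<'E'
from h import *
import pickle
from scipy.optimize import least_squares
c=pickle.load(open("w2.pkl","rb"))
t=cv2.imread("pics/w2.png");hsv=cv2.cvtColor(t,cv2.COLOR_BGR2HSV)
m=(((hsv[...,0]<12)|(hsv[...,0]>168))&(hsv[...,1]>120)&(hsv[...,2]>50)).astype(np.uint8)
m=cv2.morphologyEx(m,cv2.MORPH_CLOSE,np.ones((5,5)))
n,l,s,ce=cv2.connectedComponentsWithStats(m)
i=l[117,338];print(s[i],ce[i])
mm=(l==i).astype(np.uint8)
core=cv2.morphologyEx(mm,cv2.MORPH_OPEN,cv2.getStructuringElement(cv2.MORPH_ELLIPSE,(37,37)))
mo=cv2.moments(core,True);u,v=mo['m10']/mo['m00'],mo['m01']/mo['m00'];print("core",u,v,"diam px",2*np.sqrt(mo['m00']/np.pi))
C=px2w("wrist",u,v,.093,c);print(C)
lob=cv2.subtract(mm,cv2.dilate(core,np.ones((5,5))))
n,l,s,ce=cv2.connectedComponentsWithStats(lob)
for k in range(1,n):
  if s[k,4]>60:
    p=px2w("wrist",*ce[k],.091,c);d=p-C;print(p,np.hypot(*d[:2]),np.degrees(np.arctan2(d[1],d[0])))
P=[[318,40],[413,100],[357,197],[263,143]]
q=np.array([px2w("wrist",*p,.062,c) for p in P]);print(q.round(4),q.mean(0))
E
```

```text
[ 286   66   86  102 4064] [338.36614173 117.08784449]
core 337.7616909839132 117.56228956228956 diam px 58.33840332985717
[0.54299379 0.19129438 0.093     ]
[0.57282022 0.18964706 0.091     ] 0.029871878958427304 -3.161238652262483
[0.52932103 0.21762867 0.091     ] 0.02967219743157478 117.43834869082524
[0.52606506 0.16655874 0.091     ] 0.02997388324819792 -124.3872037556766
[[0.5893 0.2304 0.062 ]
 [0.5834 0.1448 0.062 ]
 [0.4965 0.1497 0.062 ]
 [0.5017 0.2371 0.062 ]] [0.54273429 0.19049376 0.062     ]
```

>>> {"api": "play_rows", "payload": {"increments": [[[0,0,0],[2.27,0.17,1],0],[[0,0,0],[2.27,0.17,1],0],[[0,0,0],[2.27,0.17,1],0],[[0,0,0],[2.27,0.17,1],0],[[0,0,0],[0,0,1.7],0],[[0,0,0],[0,0,1.7],0],[[0,0,0],[0,0,1.4],0],[[0,0,0],[0,0,0.4],0],[[0,0,0],[0,0,0],0],[[0,0,0],[0,0,0],0]]}}

```text
time: 3.5
tcp_pos: [0.543, 0.191, 0.1311]
tool_rot: [0.974, 0.228, 0.0, 0.0]
force: [-0.4, 0.5, 0.5]
width: 0.0004
```

```bash
python3 - <<'E'
from h import *
st()
snap("wrist","pics/w3.png");snap("scene","pics/s3.png")
a=cv2.imread("pics/s3.png")[130:290,320:460];cv2.imwrite("pics/s3c.png",cv2.resize(a,None,fx=4,fy=3.7))
E
```

```text
3.5 [0.543  0.191  0.1311] yaw 26.3 F [-0.42  0.49  0.46] w 0.0004 q [ 0.03  0.49 -0.54  1.81  0.31  0.93 -1.76]
[ 4.e-04  0.e+00 -1.e+00]
```

View pics/s3c.png

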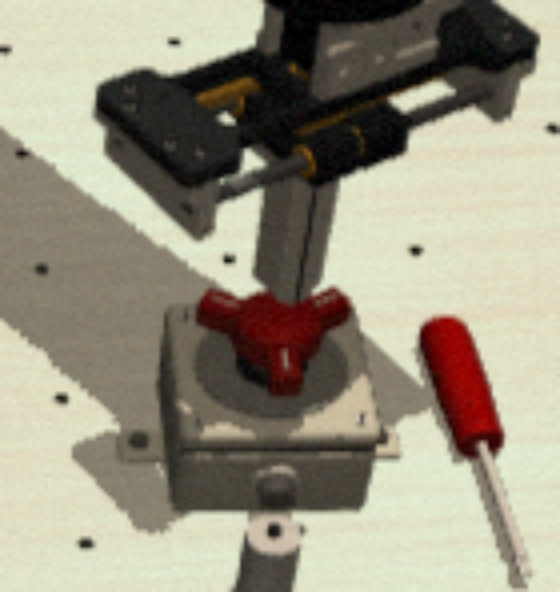

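View pics/w3.png

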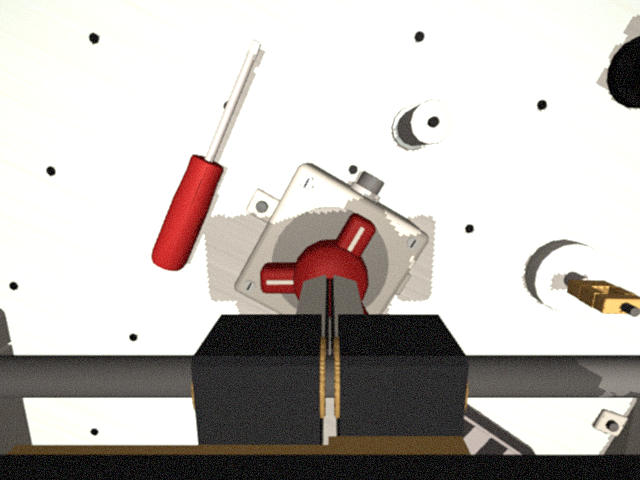

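Fingers are centred over the head (wrist pixel ~330,270). Pressing down.

>>> {"api": "play_rows", "payload": {"increments": [[[0,0,0],[0,0,0.6],0],[[0,0,0],[0,0,0.5],0],[[0,0,0],[0,0,0.2],0],[[0,0,0],[0,0,0.2],0],[[0,0,0],[0,0,0],0]]}}

```text
time: 4.02
tcp_pos: [0.5428, 0.1913, 0.1155]
tool_rot: [0.974, 0.228, 0.0, 0.0]
force: [-1.1, -1.9, 8.7]
width: 0.0002
```

>>> {"api": "play_rows", "payload": {"increments": [[[0,0,0],[0,0,0.2],0],[[0,0,0],[0,0,0.2],0],[[0,0,0],[0,0,0.1],0],[[0,0,0],[0,0,0],0],[[0,0,0],[0,0,0],0]]}}

```text
time: 4.43
tcp_pos: [0.5429, 0.1913, 0.1108]
tool_rot: [0.974, 0.228, 0.0, 0.0]
force: [-1.0, -0.5, 8.5]
width: 0.0004
```

>>> {"api": "play_rows", "payload": {"increments": [[[0,0,0],[0,0,0.1],0],[[0,0,0],[0,0,0],0],[[0,0,0],[0,0,0],0]]}}

```text
time: 4.68
tcp_pos: [0.5429, 0.1914, 0.1098]
tool_rot: [0.974, 0.228, 0.0, 0.0]
force: [-1.8, -1.8, 8.8]
width: 0.0006
```

>>> {"api": "play_rows", "payload": {"increments": [[[0,0,0],[0,0,0.06],0],[[0,0,0],[0,0,0],0],[[0,0,0],[0,0,0],0]]}}

```text
time: 4.93
tcp_pos: [0.5429, 0.1914, 0.1093]
tool_rot: [0.974, 0.228, 0.0, 0.0]
force: [-2.7, -1.0, 9.5]
width: -0.0
```

>>> {"api": "play_rows", "payload": {"increments": [[[0,0,0],[0,0,0.05],0],[[0,0,0],[0,0,0],0],[[0,0,0],[0,0,0],0]]}}

```text
time: 5.18
tcp_pos: [0.543, 0.1914, 0.1091]
tool_rot: [0.974, 0.228, 0.0, 0.0]
force: [-3.6, -2.5, 15.8]
width: 0.0005
```

>>> {"api": "play_rows", "payload": {"increments": [[[0,0,0],[0,0,-0.3],0],[[0,0,0],[0,0,-0.8],0],[[0,0,0],[0,0,-1.4],0],[[0,0,0],[0,0,0],0],[[0,0,0],[0,0,0],0],[[0,0,0],[0,0,0],0]]}}

```text
time: 5.68
tcp_pos: [0.5425, 0.1912, 0.1329]
tool_rot: [0.974, 0.228, -0.0, 0.0]
force: [0.4, -0.1, -0.5]
width: 0.0007
```

```bash
python3 - <<'E'
from h import *
st()
c=snap("scene","pics/s4.png")
b=cv2.imread("pics/s3.png")[190:280,340:430]
a=cv2.imread("pics/s4.png")[190:280,340:430];cv2.imwrite("pics/s4c.png",cv2.resize(np.hstack([b,a]),None,fx=4.4,fy=4.4))
E
```

```text
5.68 [0.5425 0.1912 0.1329] yaw 26.4 F [ 0.42 -0.09 -0.46] w 0.0007 q [ 0.03  0.49 -0.55  1.81  0.31  0.93 -1.76]
[-4.e-04 -1.e-04 -1.e+00]
```

View pics/s4c.png

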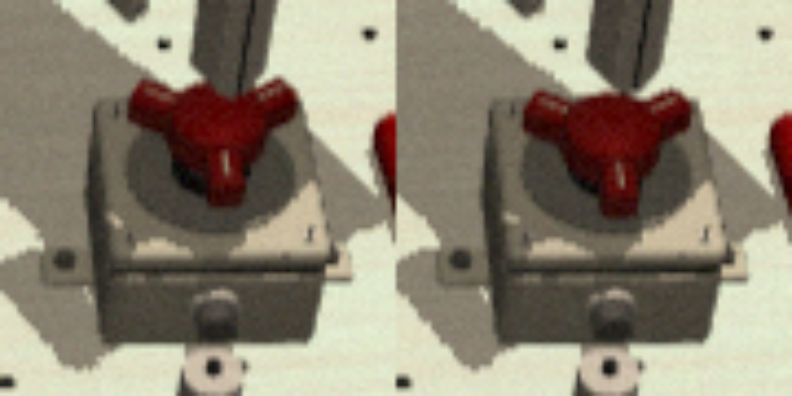

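The right half shows the head sitting lower (~3 px) with the finger clear: it's latched. Now beside the lobe at 117°.

>>> {"api": "play_rows", "payload": {"increments": [[[0,0,0],[-0.7,-1.2,-0.3],0],[[0,0,0],[-0.7,-1.2,0],0],[[0,0,0],[-0.7,-1.1,0],0],[[0,0,0],[0,0,0],0],[[0,0,0],[0,0,0],0]]}}

```text
time: 6.15
tcp_pos: [0.5074, 0.2141, 0.1365]
tool_rot: [0.973, 0.229, 0.0, 0.0]
force: [0.4, -0.5, -0.7]
width: 0.0002
```

```bash
python3 - <<'E'
from h import *
s,M=st()
d=M.T@(s["tcp_pos"]-np.array([.543,.1905,0]));print("tool frame rel head",d[:2])
c=snap("wrist","pics/w5.png");snap("top","pics/t5.png")
E
```

```text
6.15 [0.5074 0.2141 0.1365] yaw 26.51 F [ 0.4  -0.49 -0.71] w 0.0002 q [-0.    0.44 -0.57  1.86  0.29  0.92 -1.81]
[ 1.e-04 -1.e-04 -1.e+00]
tool frame rel head [-0.02130164 -0.03701943]
```

View pics/w5.png

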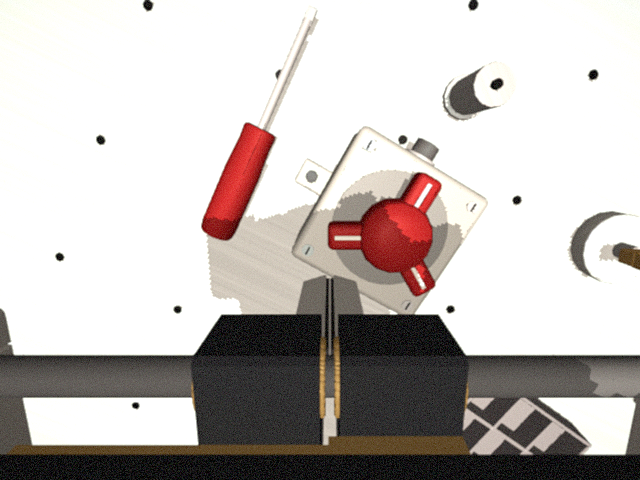

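>>> {"api": "play_rows", "payload": {"increments": [[[0,0,0],[0,0.3,1.2],0],[[0,0,0],[0,0,1.2],0],[[0,0,0],[0,0,1.2],0],[[0,0,0],[0,0,0.6],0],[[0,0,0],[0,0,0],0],[[0,0,0],[0,0,0],0]]}}

```text
time: 6.75
tcp_pos: [0.5093, 0.2107, 0.0938]
tool_rot: [0.974, 0.228, -0.001, -0.0]
force: [-0.1, 0.2, 0.4]
width: 0.0004
```

```bash
python3 - <<'E'
from h import *
s,M=st()
d=M.T@(s["tcp_pos"]-np.array([.543,.1905,0]));print("tool frame rel head",d[:2])
c=snap("wrist","pics/w6.png")
# plan the arc: finger centre in lobe frame (radial 34, contact offset 15.5), lobe angle a0=116.7
cen=np.array([.543,.1905]);p=s["tcp_pos"][:2];yaw=np.arctan2(M[1,0],M[0,0])
def pose(rot,gap=0.):
    a=np.radians(116.7)-rot;r=np.array([np.cos(a),np.sin(a)]);t=np.array([np.sin(a),-np.cos(a)])
    return cen+r*.034-t*(.0155+gap), np.arctan2(t[1],t[0])
q=[pose(0,.0)]+[pose(x) for x in np.arange(.06,.73,.06)]
cp,cy=p,yaw
for P,Y in q:
    w=P-cp;X=np.array([np.cos(cy),np.sin(cy)]);Yt=np.array([X[1],-X[0]])
    print("turn",round(cy-Y,3),"shift cm",(100*np.array([w@X,w@Yt])).round(3));cp,cy=P,Y
E
```

```text
6.75 [0.5093 0.2107 0.0938] yaw 26.41 F [-0.09  0.25  0.38] w 0.0004 q [-0.02  0.5  -0.54  1.89  0.34  0.84 -1.84]
[-1.2e-03 -1.0e-04 -1.0e+00]
tool frame rel head [-0.02125356 -0.03315492]
turn -0.005 shift cm [ 0.548 -0.081]
turn 0.06 shift cm [ 0.207 -0.087]
turn 0.06 shift cm [ 0.207 -0.087]
turn 0.06 shift cm [ 0.207 -0.087]
turn 0.06 shift cm [ 0.207 -0.087]
turn 0.06 shift cm [ 0.207 -0.087]
turn 0.06 shift cm [ 0.207 -0.087]
turn 0.06 shift cm [ 0.207 -0.087]
turn 0.06 shift cm [ 0.207 -0.087]
turn 0.06 shift cm [ 0.207 -0.087]
turn 0.06 shift cm [ 0.207 -0.087]
turn 0.06 shift cm [ 0.207 -0.087]
turn 0.06 shift cm [ 0.207 -0.087]
```

View pics/w6.png

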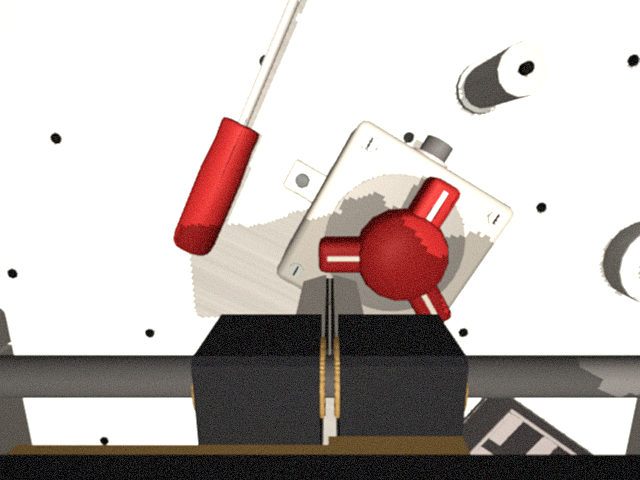

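>>> {"api": "play_rows", "payload": {"increments": [[[0,0,0],[0.3,-0.05,0],0],[[0,0,0],[0.25,-0.03,0],0],[[0,0,0.06],[0.207,-0.087,0],0],[[0,0,0.06],[0.207,-0.087,0],0],[[0,0,0],[0,0,0],0]]}}

```text
time: 7.22
tcp_pos: [0.5174, 0.2175, 0.0947]
tool_rot: [0.986, 0.168, 0.0, -0.0]
force: [-3.0, -1.6, 2.1]
width: 0.0005
```

>>> {"api": "play_rows", "payload": {"increments": [[[0,0,0.06],[0.207,-0.087,0],0],[[0,0,0.06],[0.207,-0.087,0],0],[[0,0,0.06],[0.207,-0.087,0],0],[[0,0,0],[0,0,0],0]]}}

```text
time: 7.55
tcp_pos: [0.5225, 0.2216, 0.0946]
tool_rot: [0.997, 0.08, -0.0, 0.0]
force: [-2.9, -0.3, 2.4]
width: 0.0005
```

```bash
python3 - <<'E'
from h import *
s,M=st()
d=M.T@(s["tcp_pos"]-np.array([.543,.1905,0]));print("tool frame rel head",d[:2])
c=snap("wrist","pics/w7.png")
E
```

```text
7.55 [0.5225 0.2216 0.0946] yaw 9.16 F [-2.88 -0.28  2.37] w 0.0005 q [-0.09  0.51 -0.46  1.85  0.3   0.85 -2.11]
[-0. -0. -1.]
tool frame rel head [-0.01528504 -0.03400513]
```

View pics/w7.png

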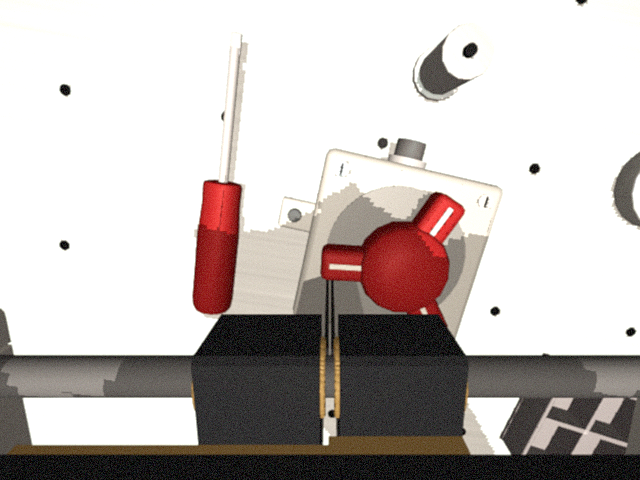

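The head is turning with the finger, flank flat against the pad. Continuing.

>>> {"api": "play_rows", "payload": {"increments": [[[0,0,0.06],[0.207,-0.087,0],0],[[0,0,0.06],[0.207,-0.087,0],0],[[0,0,0.06],[0.207,-0.087,0],0],[[0,0,0],[0,0,0],0]]}}

```text
time: 7.93
tcp_pos: [0.528, 0.2249, 0.0943]
tool_rot: [1.0, -0.009, -0.0, -0.0]
force: [-6.0, 0.7, 1.4]
width: 0.0005
```

>>> {"api": "play_rows", "payload": {"increments": [[[0,0,0.05],[0.18,-0.08,0],0],[[0,0,0],[0,0,0],0],[[0,0,0],[0,0,0],0]]}}

```text
time: 8.18
tcp_pos: [0.5297, 0.2255, 0.0943]
tool_rot: [0.999, -0.032, -0.0, -0.0]
force: [-5.2, 1.6, 1.8]
width: 0.0003
```

```bash
python3 - <<'E'
from h import *
s,M=st()
d=M.T@(s["tcp_pos"]-np.array([.543,.1905,0]));print("tool frame rel head",d[:2])
c=snap("scene","pics/s8.png")
cv2.imwrite("pics/s8c.png",cv2.resize(cv2.imread("pics/s8.png")[170:290,320:460],None,fx=4.5,fy=4.5))
E
```

```text
8.18 [0.5297 0.2255 0.0943] yaw -3.67 F [-5.17  1.61  1.76] w 0.0003 q [-0.14  0.52 -0.41  1.83  0.27  0.85 -2.31]
[-6.e-04  1.e-04 -1.e+00]
tool frame rel head [-0.01556041 -0.03412093]
```

View pics/s8c.png

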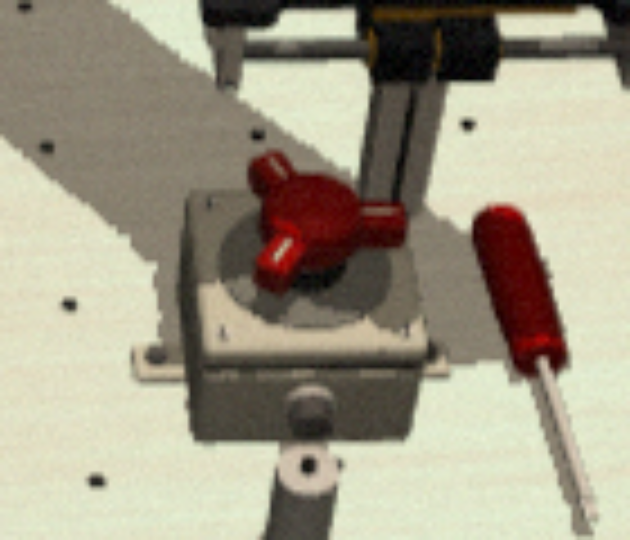

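>>> {"api": "play_rows", "payload": {"increments": [[[0,0,0.06],[0.207,-0.087,0],0],[[0,0,0],[0,0,0],0],[[0,0,0],[0,0,0],0],[[0,0,0],[0,0,0],0]]}}

```text
time: 8.57
tcp_pos: [0.5318, 0.2263, 0.0943]
tool_rot: [0.998, -0.062, -0.0, -0.0]
force: [-6.0, 1.2, 1.5]
width: 0.0008
```

>>> {"api": "play_rows", "payload": {"increments": [[[0,0,-0.06],[-0.24,0.087,0],0],[[0,0,-0.06],[-0.22,0.087,0],0],[[0,0,-0.06],[-0.22,0.087,0],0],[[0,0,-0.06],[-0.22,0.087,0],0],[[0,0,-0.06],[-0.22,0.087,0],0],[[0,0,-0.06],[-0.22,0.087,0],0],[[0,0,-0.06],[-0.22,0.087,0],0],[[0,0,-0.06],[-0.22,0.087,0],0],[[0,0,-0.06],[-0.22,0.087,0],0],[[0,0,-0.06],[-0.22,0.087,0],0]]}}

```text
time: 9.4
tcp_pos: [0.512, 0.2141, 0.0944]
tool_rot: [0.972, 0.237, 0.0, 0.0]
force: [-0.8, -0.6, -0.2]
width: 0.0003
```

>>> {"api": "play_rows", "payload": {"increments": [[[0,0,0],[-0.3,0,0],0],[[0,0,0],[-0.3,0,0],0],[[0,0,0],[0,0,0],0],[[0,0,0],[0,0,0],0]]}}

```text
time: 9.73
tcp_pos: [0.5066, 0.2118, 0.0945]
tool_rot: [0.972, 0.233, 0.0, 0.0]
force: [-0.0, 0.8, -0.1]
width: 0.0006
```

```bash
python3 - <<'E'
from h import *
s,M=st()
d=M.T@(s["tcp_pos"]-np.array([.543,.1905,0]));print("tool frame rel head",d[:2])
c=snap("scene","pics/s9.png");snap("wrist","pics/w9.png")
cv2.imwrite("pics/s9c.png",cv2.resize(cv2.imread("pics/s9.png")[190:280,340:430],None,fx=6,fy=6))
E
```

```text
9.73 [0.5066 0.2118 0.0945] yaw 26.96 F [-0.03  0.76 -0.12] w 0.0006 q [-0.02  0.5  -0.54  1.9   0.34  0.84 -1.84]
[ 5.e-04  1.e-04 -1.e+00]
tool frame rel head [-0.02273776 -0.03551319]
```

View pics/s9c.png

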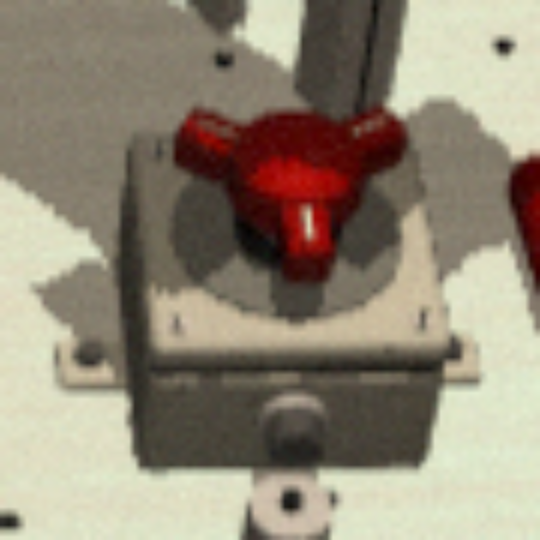

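View pics/w9.png

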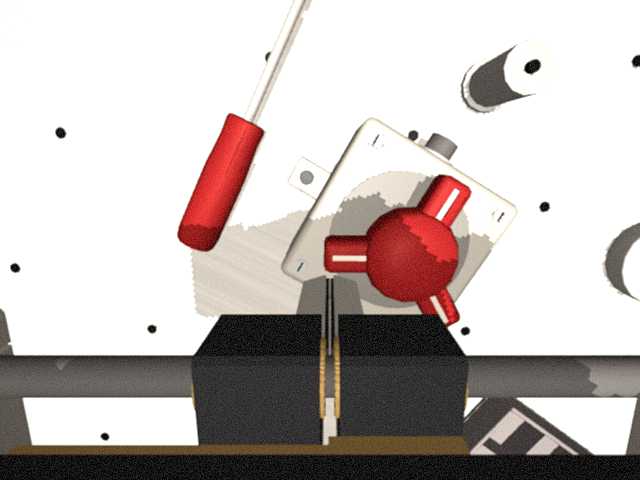

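The head is up (lobe tops back at ~y 208, as before the press) and turned back to rest. Now to the reset button.

>>> {"api": "play_rows", "payload": {"increments": [[[0,0,0],[0,0,-2],0],[[0,0,0],[0,0,-3],0],[[0,0,0],[0,0,-3],0],[[0,0,0],[0,0,-1],0],[[0,0,0],[-1.57,3.32,0],0],[[0,0,0],[-1.57,3.32,0],0],[[0,0,0],[-1.57,3.32,0],0],[[0,0,0],[-1.57,3.32,0],0],[[0,0,0],[-1.57,3.32,0],0],[[0,0,0],[-1.57,3.32,0],0]]}}

```text
time: 10.67
tcp_pos: [0.5127, -0.0101, 0.1843]
tool_rot: [0.972, 0.233, 0.0, 0.0]
force: [0.5, -0.6, -0.3]
width: 0.0004
```

>>> {"api": "play_rows", "payload": {"increments": [[[0,0,0],[-1.57,3.32,0],0],[[0,0,0],[-1.57,3.32,0],0],[[0,0,0],[-1.57,3.32,0],0],[[0,0,0],[-1.57,3.32,0],0],[[0,0,0],[-1.57,3.32,0],0],[[0,0,0],[0,0,0],0],[[0,0,0],[0,0,0],0]]}}

```text
time: 11.25
tcp_pos: [0.5179, -0.1939, 0.1838]
tool_rot: [0.973, 0.232, -0.0, -0.0]
force: [0.3, 0.1, 0.4]
width: 0.0004
```

```bash
python3 - <<'E'
from h import *
s,M=st()
print("tool shift cm",100*M.T@(np.array([.518,-.192,.084+.017+.012])-s["tcp_pos"]))
E
```

```text
11.25 [ 0.5179 -0.1939  0.1838] yaw 26.77 F [0.32 0.14 0.41] w 0.0004 q [ 0.65  0.36 -0.43  1.82  0.17  1.   -0.95]
[-5.e-04  0.e+00 -1.e+00]
tool shift cm [ 0.09595094 -0.16325269  7.0849912 ]
```

>>> {"api": "play_rows", "payload": {"increments": [[[0,0,0],[0.1,-0.16,2],0],[[0,0,0],[0,0,2.2],0],[[0,0,0],[0,0,2.0],0],[[0,0,0],[0,0,0.8],0],[[0,0,0],[0,0,0],0],[[0,0,0],[0,0,0],0]]}}

```text
time: 11.75
tcp_pos: [0.5187, -0.1893, 0.1148]
tool_rot: [0.972, 0.234, 0.0, -0.0]
force: [-0.4, -0.7, 0.4]
width: 0.0003
```

```bash
python3 - <<'E'
from h import *
s,M=st()
c=snap("scene","pics/s10.png");snap("wrist","pics/w10.png")
cv2.imwrite("pics/s10c.png",cv2.resize(cv2.imread("pics/s10.png")[160:280,110:250],None,fx=5,fy=5))
E
```

```text
11.75 [ 0.5187 -0.1893  0.1148] yaw 27.03 F [-0.37 -0.74  0.43] w 0.0003 q [ 0.62  0.45 -0.4   1.88  0.23  0.86 -1.  ]
[-0.e+00  3.e-04 -1.e+00]
```

View pics/s10c.png

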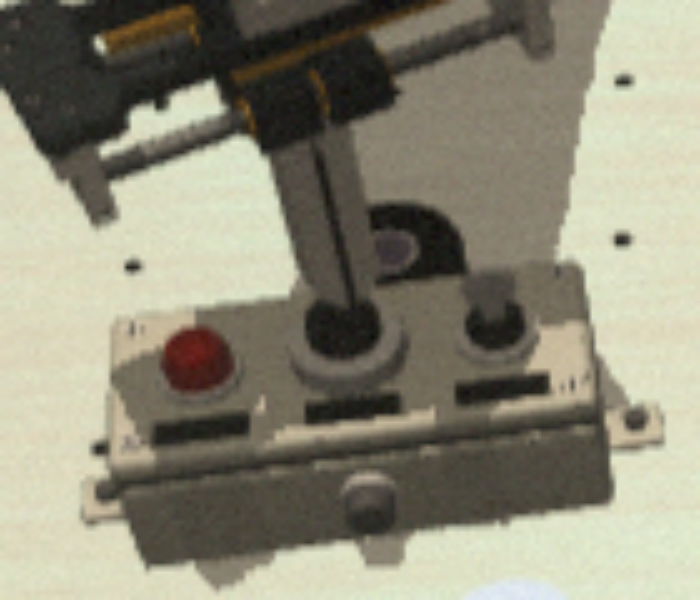

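View pics/w10.png

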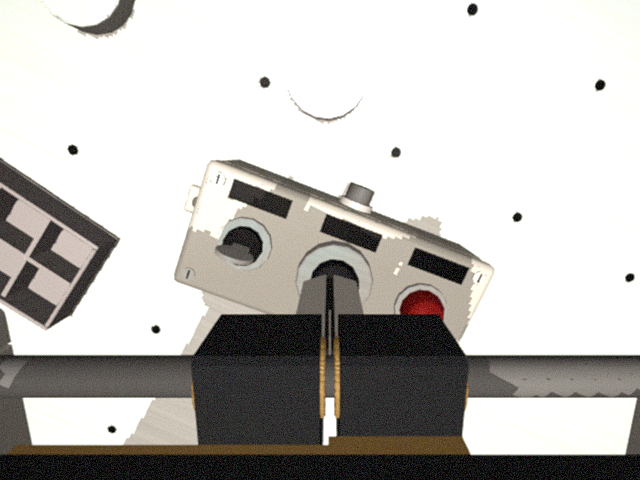

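>>> {"api": "play_rows", "payload": {"increments": [[[0,0,0],[-0.17,0.19,0.5],0],[[0,0,0],[0,0,0.5],0],[[0,0,0],[0,0,0.3],0],[[0,0,0],[0,0,0.2],0],[[0,0,0],[0,0,0],0],[[0,0,0],[0,0,0],0]]}}

```text
time: 12.35
tcp_pos: [0.5177, -0.1928, 0.0994]
tool_rot: [0.972, 0.233, -0.0, 0.0]
force: [-1.2, -1.6, 3.3]
width: 0.0003
```

>>> {"api": "play_rows", "payload": {"increments": [[[0,0,0],[0,0,0.2],0],[[0,0,0],[0,0,0.15],0],[[0,0,0],[0,0,0],0],[[0,0,0],[0,0,0],0]]}}

```text
time: 12.68
tcp_pos: [0.5178, -0.1927, 0.0959]
tool_rot: [0.972, 0.233, 0.0, 0.0]
force: [-1.9, -1.3, 5.3]
width: 0.0006
```

>>> {"api": "play_rows", "payload": {"increments": [[[0,0,0],[0,0,0.08],0],[[0,0,0],[0,0,0.03],0],[[0,0,0],[0,0,0],0],[[0,0,0],[0,0,0],0]]}}

```text
time: 13.02
tcp_pos: [0.5179, -0.1926, 0.0952]
tool_rot: [0.972, 0.233, 0.0, 0.0]
force: [-4.0, -1.8, 11.9]
width: 0.0002
```

```bash
python3 - <<'E'
from h import *
st()
E
```

```text
13.02 [ 0.5179 -0.1926  0.0952] yaw 26.97 F [-4.04 -1.85 11.94] w 0.0002 q [ 0.62  0.48 -0.39  1.89  0.24  0.82 -1.01]
[ 2.e-04 -3.e-04 -1.e+00]
```

Force has risen past 6 N to 11.9 N, so the button is on its stop. Releasing and backing away.

>>> {"api": "play_rows", "payload": {"increments": [[[0,0,0],[0,0,-0.5],0],[[0,0,0],[0,0,-1],0],[[0,0,0],[0,0,-3],0],[[0,0,0],[0,0,-4],0],[[0,0,0],[0,0,-3],0],[[0,0,0],[-3,2,0],0],[[0,0,0],[-3,2,0],0],[[0,0,0],[-2,2,0],0],[[0,0,0],[0,0,0],0],[[0,0,0],[0,0,0],0]]}}

```text
time: 13.85
tcp_pos: [0.4731, -0.2832, 0.21]
tool_rot: [0.973, 0.232, 0.0, -0.0]
force: [0.4, 1.0, -0.1]
width: 0.0005
```

>>> {"api": "play_rows", "payload": {"increments": [[[0,0,0],[0,0,0],0],[[0,0,0],[0,0,0],0],[[0,0,0],[0,0,0],0]]}}

```text
time: 14.1
tcp_pos: [0.4742, -0.2811, 0.2098]
tool_rot: [0.972, 0.234, 0.0, -0.0]
force: [-0.4, -0.2, 0.5]
width: 0.0009
```

```bash
python3 - <<'E'
from h import *
s,M=st()
c=snap("scene","pics/s11.png")
im=grab_frame("top")[:,:,::-1];cv2.imwrite("pics/t11.png",im)
a=cv2.imread("pics/top0.png");d=cv2.absdiff(a,im).max(2)
cv2.imwrite("pics/d11.png",np.hstack([np.clip(im[90:340,150:500]*1.6,0,255).astype(np.uint8),cv2.cvtColor(np.clip(d[90:340,150:500]*3,0,255).astype(np.uint8),cv2.COLOR_GRAY2BGR)]))
E
```

```text
14.1 [ 0.4742 -0.2811  0.2098] yaw 27.08 F [-0.41 -0.15  0.54] w 0.0009 q [ 0.8   0.32 -0.39  1.8   0.14  1.04 -0.74]
[ 1.e-04  4.e-04 -1.e+00]
```

View pics/s11.png

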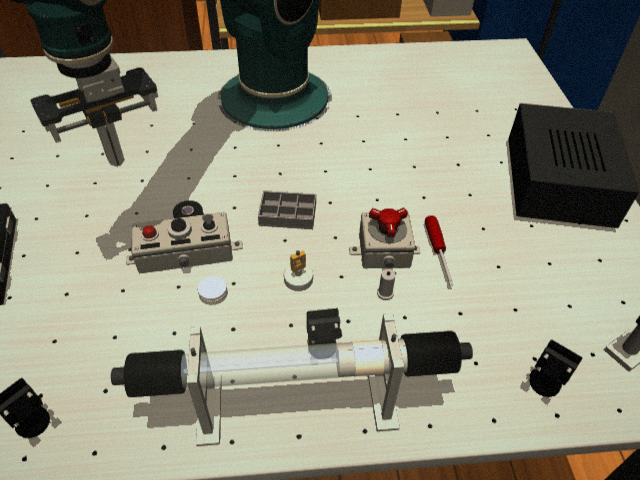

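View pics/d11.png

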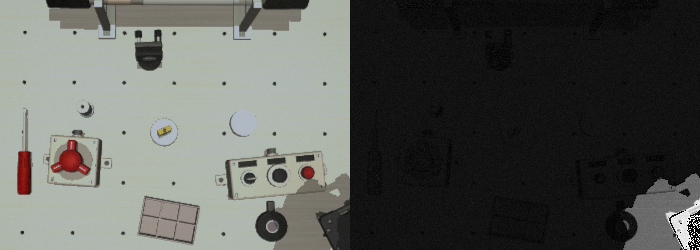

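The difference picture shows only the arm and its shadow at lower right; the head, the reset button and all bystanders match the start image. Handing in.

```bash
python3 -c "
from bench import *
print(hand_in())"
```

```text
the job is handed in; nothing more can be done
None
```

I ran the full emergency-stop test and the reset, and handed the job in at about 14 s. The hand-in gave no verdict.

- **Press and latch:** I pressed the mushroom head to its bottom stop with the closed fingertips, reading 15.8 N. I then lifted clear, and the camera showed the head staying down by itself.
- **Twist:** I pushed one lobe about 0.58 rad clockwise, with a sideways force of about 6 N. The head sprang back up. When I backed the finger off, it returned to its rest angle.
- **Reset:** I pressed the reset button to its stop, reading 11.9 N, then released it.

**Last checks:** a before/after comparison of the top camera showed only the arm and its shadow changed. The head, the reset button and every bystander looked as they did at the start. The arm stands clear with no contact force beyond sensor noise. The joint values aren't readable, so latched, released and pressed were judged from pictures, fingertip height and force.

The only mismatch was in measuring: the cameras placed the head and the reset button up to about 3 mm apart. I used the wrist-camera positions, which lined up at contact.

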